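# Pack the cuvette case under the cantilever tray

## Task

Raise the kit box's top tray (it has an orange finger lip) and swing it fully over to the side, stand the black cuvette case upright on the yellow pad in the free bay underneath, then swing the tray back and lower it until it is fully shut. Do not fling, slam or force the tray, and leave the jar in the other bay standing and the other bench things where they are.

Things in the scene. Friction and masses are not known exactly. Their poses are not given: they have to be found in the camera images.
- kit_box: blue open-topped kit box fixed to the bench, 184 (its x) x 140 (its y) x 96 mm high, walls 4 mm, floor 5 mm; origin at the centre of its underside, z up. A 40 mm high divider at x = 0 makes two bays of 86 x 132 mm. The tray covers it when shut. Its +y looks to the robot's left, within 0.2 rad
- tray_link (a joint): link angle a (rad): 0 = tray shut, 2.007 = fully over at its stop. The links point to the box's -y, 15 deg above level, at 0, stand upright at 1.31 and lean to +y beyond. From shut, each point of the tray shifts by 0.1*(cos 15deg - cos(15deg+a)) m along the box's +y and 0.1*(sin(15deg+a) - sin 15deg) m up: 161 mm sideways and 51 mm up at the stop
- link_pivot (a point): pivot on the box of the lower links (40 mm to +y of the box's middle, 78 mm above the bench). Two parallel 100 mm links at each end of the box carry the tray, which so stays level. The hinge rubs (0.5 N m): the tray stays at any angle where it is left and must be pushed all the way, also down. 8 to 14 N upward at the lip lifts it
- tray: the white tray with its contents, 184 x 140 x 40 mm, about 0.4 kg, underside 98 mm above the bench when shut; axes parallel to the box's; origin on the pin of the lower links (57 mm to -y of the tray's middle, 6 mm above its underside). Its end wells hold forceps, a brass weight and a bung, all fixed. Touch it at the points below
- tray_lip (a point): middle of the corner where the underside of the orange finger lip meets the tray's -y outside wall (133 mm above the bench when shut). The lip, 5 mm thick and 110 mm long (along x), sticks out 22 mm to -y, with a 4 mm cheek 16 mm deep at each end; the wall below it is free for 35 mm. Raise it with shut fingertips tilted in underneath from -y. Axes as the box's
- tray_deck (a point): middle of the tray's top: a flat grey deck 96 mm (x) x 138 mm (y), to be pressed on; 138 mm above the bench when shut
- tray_far_wall (a point): middle of the outside of the tray's +y wall, 20 mm below the tray's top edge; flat, to be pushed on
- bay_pad: thin yellow plastic pad, 70 x 100 x 3 mm, fixed on the floor of the free bay (either bay: 46 mm to +x or -x of the box's middle); origin at the centre of its underside, 5 mm above the bench
- packed_jar: ivory jar with a black lid, 58 mm across, 71 mm high, already standing in the other bay; origin at the centre of its underside, z up
- cuvette_case: black cuvette case, a closed box 31 x 31 x 81 mm standing on end on the bench, about 50 g; origin at the centre of its underside, z up; its sides lie along its x and y
- indicator_bottle: bystander: small clear bottle with red content, 43 mm across, 103 mm high; origin under its centre
- beaker_pp: bystander: white plastic beaker, 74 x 83 x 99 mm; origin under its centre
- reagent: bystander: stoppered reagent bottle, 56 mm across, 123 mm high; origin under its centre
- flask: bystander: conical flask, 65 mm across, 107 mm high; origin under its centre
- ink: bystander: bottle with a pointed black cap, 50 mm across, 127 mm high; origin under its centre
Mind the look-alikes: they are no part of the job. Of the things that look like the cuvette_case, take the one that is farthest from the robot's base at the start.

How it is judged:
On the way, in this order (a step that is already met when the one before it is completed fails the run):
1. the tray has been swung fully over and stands open (value of joint tray_link above 1.75 rad), for 0.2 s.
2. the cuvette case stands upright on the yellow pad, let go, with the tray still open (value of joint tray_link above 1.5 rad and z of cuvette_case in the frame of bay_pad between 0 and 0.007 m and horizontal distance between cuvette_case and bay_pad below 0.035 m and angle between cuvette_case's own z axis and vertical below 0.1 rad and contact force between the fingers and cuvette_case below 0.1 N), for 0.2 s.
At the end, for the whole second after the job is handed in: The tray is fully shut (link angle below 0.03 rad, about 3 mm at the lip), the cuvette case stands at rest and upright (within 0.1 rad) on the yellow pad, its centre within 35 mm of the pad's centre, and the jar still stands upright within 30 mm of its place (value of joint tray_link below 0.03 rad and horizontal distance between cuvette_case and bay_pad below 0.035 m and z of cuvette_case in the frame of bay_pad between 0 and 0.007 m and angle between each of cuvette_case, packed_jar's own z axis and vertical below 0.1 rad and distance of packed_jar from where it was at the start of the episode below 0.03 m and linear speed of cuvette_case below 0.02 m/s); the robot touches nothing.
It fails at once if the tray flung or slammed (links faster than 3 rad/s) (velocity of joint tray_link above 3 rad/s or velocity of joint tray_link below -3 rad/s).
It fails at once if the tray forced (more than 45 N on it) (contact force between the fingers and tray above 45 N).
It fails at once if a bystander moved by more than 30 mm or knocked over (distance of any of indicator_bottle, beaker_pp, reagent, flask, ink from where it was at the start of the episode above 0.03 m or angle between any of indicator_bottle, beaker_pp, reagent, flask, ink's own z axis and vertical above 0.5 rad).
It also fails if it takes over 72 s, if anything falls off the work surface, if the arm or the gripper's body presses on something with over 40 N, if the wrist force passes 120 N, or if a joint passes its speed limit or range.

## Robot

A 6-joint arm with a two-finger parallel gripper is mounted at the origin on a cart in front of the work surface, level with it; the furniture and walls round the work are solid. World frame = base frame: x ahead of the robot, y to its left, z up, the work surface at z = 0. Lengths are in m, angles in rad, forces in N, time in s.
With the tool pointing down it reaches from about 0.275 to 0.725 m from the base axis. Payload 15.9 kg.
Tool frame: the origin (TCP) lies between the finger pads; the fingertips stand 14 mm ahead of it and the grasp point (between the pads) lies 5 mm behind it (tip_extent is the distance from the TCP to the fingertips, in m); z points along the fingers, y is the line along which they close (so a half turn about z gives the same grasp; the last joint's range is limited). The gripper opens to 85 mm and grips with 20 to 120 N. Pads are 22 mm wide; open, the fingers measure 114 mm over their backs; the gripper's body (76 mm by 85 mm) begins 54 mm behind the grasp point. The pads swing forward as they close: fully open they stand 13 mm farther back than shut.
Start: joints at [-1.161, 0.213, -0.034, 1.323, 0, 1.571], TCP at [0.199, -0.459, 0.245] pointing down, gripper open.
Joint ranges: [-2.98, 2.98], [-0.74, 1.72], [-1.14, 1.35], [-2.1, 2.04], [-1.57, 1.44], [-3.14, 3.14]. Speed limits (rad/s): [1.89, 1.89, 2.39, 2.57, 3.14, 3.14].

## Interface

Orientations are given as [roll, pitch, yaw] about the fixed x, y, z axes, in that order (R = Rz(yaw) Ry(pitch) Rx(roll)).
In Python, from plant import * gives the robot as it stands.
- The arm moves only by the shell command python3 -m handwheel 'ROWS'. ROWS is JSON, a list of rows, each a list of 7 numbers: the opening, from -1 (shut) to 1 (fully open), then the shift along the tool's x, y, z in units of 0.5 m (1.0 is 0.5 m), then the turn, a rotation vector about the tool's x, y, z in units of 90 degrees (1.0 is 90 degrees). In form: [[hand, x, y, z, wx, wy, wz], ...]. A call has exactly 10 rows; each row is the pose to reach, as a shift and turn from the pose commanded when the call began, along the tool's axes at that moment; what a row does not reach only later rows make up. A row lasts 1/8 s, in which the tool goes at most 62.5 mm and 10.7 degrees, less where a joint would pass 70% of its speed; a pose out of reach is approached as far as the arm can. A call with a number of a shift or a turn outside -1 to 1 is refused whole. A call with a gripper value outside its range is refused whole. The fingers move at their own pace and stop on an object; the grip force is fixed at half the most. Time passes only in rows, so rows that repeat a pose let the fingers close, or fill a call up. It gives the time, the measured TCP pose, the force, the opening and the grip force at its end, in the units of the state.
- state(): the state, without advancing time (a new reading comes with each control period).
- get_image(name): name is "scene" or "top" or "wrist"; returns a dict with "color" (420x560x3 uint8, red, green, blue), "mtx" (3x3 intrinsics, pixels), "extrinsics" (4x4, takes a point from world to camera coordinates). Camera axes: x right, y down, z forward; pixel columns grow to the right and rows downward; lengths in m; the calibration is good to about 2 mm. A picture is of the moment at which its call begins. There is no depth.
- close_job(): hands the job in; it is judged then, once.
The state is a dict: "clock": time; "joint_pos": joint angles; "qd": joint speeds; "effort": joint torques, N m; "eef_pos": TCP position; "tool_rot": TCP orientation; "force": force on the tool from outside, world axes, zero at the start; "moment": the same for the moment, N m; "finger_gap": finger opening in m; "finger_force": force on a finger pad.
Only numpy, scipy, OpenCV 4.12 (cv2) and the standard library are available. Lean on these libraries where they do the work, as an engineer would, in place of code of your own. Each camera call takes 0.05 s, during which the arm holds its last target. There are 200 camera calls.

## Working session

There is one attempt and no reset: what is moved stays moved. The work goes in short steps, Python scripts to look and compute and a shell command to move; the robot and the scene stay as the last step left them, time stands still between calls to the robot, and variables do not carry over. Pictures are saved under pics/ and viewed, at most 10 in all, crops included, and the job is handed in when it is done.

```bash
mkdir -p pics
python3 - <<'E'
from plant import *
import cv2
s=state();print(s)
for n in("scene","top"):
    g=get_image(n);cv2.imwrite(f"pics/{n}0.png",g["color"][:,:,::-1]);print(n,g["mtx"].tolist(),g["extrinsics"].round(4).tolist())
E
```

```text
{'clock': 0.0, 'joint_pos': array([-1.16102261e+00,  2.13378327e-01, -3.50363731e-02,  1.32349711e+00,
        1.93182448e-05,  1.57079253e+00]), 'qd': array([ 0.00152522, -0.00108731,  0.00106527,  0.00174826, -0.00029972,
        0.00030298]), 'effort': array([-3.57046418e-03, -6.86168790e+01,  4.87112188e+01,  1.80886028e-02,
       -2.39962646e-04,  2.10999423e-05]), 'eef_pos': array([ 0.19908122, -0.45831536,  0.24481409]), 'tool_rot': array([-3.14047717e+00, -1.93224643e-05,  4.09777493e-01]), 'force': array([-0.05621693, -0.69271685,  0.06455177]), 'moment': array([ 0.00826828,  0.00260154, -0.03689913]), 'finger_force': 0.0, 'finger_gap': 0.08543923132958325}
scene [[400.57433493155054, 0.0, 283.6025233624092], [0.0, 400.57433493155054, 212.6218748258617], [0.0, 0.0, 1.0]] [[-0.8868, -0.4621, 0.0039, 0.5047], [-0.3251, 0.6178, -0.716, 0.2196], [0.3284, -0.6362, -0.6981, 1.1264], [0.0, 0.0, 0.0, 1.0]]
top [[387.41358893615177, 0.0, 274.84959460106637], [0.0, 387.41358893615177, 213.09444381638474], [0.0, 0.0, 1.0]] [[-0.0052, -1.0, -0.0025, 0.076], [-0.9746, 0.0056, -0.2239, 0.5696], [0.2239, 0.0013, -0.9746, 1.3054], [0.0, 0.0, 0.0, 1.0]]
```

View pics/scene0.png

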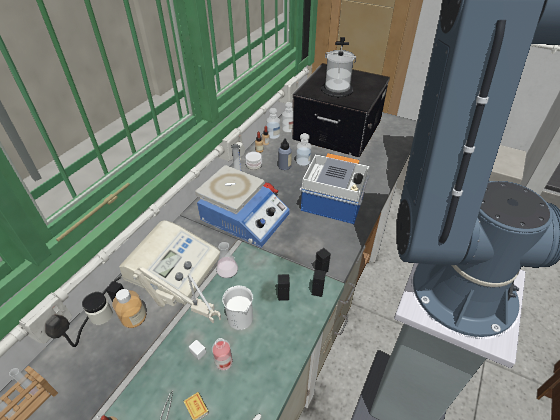

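View pics/top0.png

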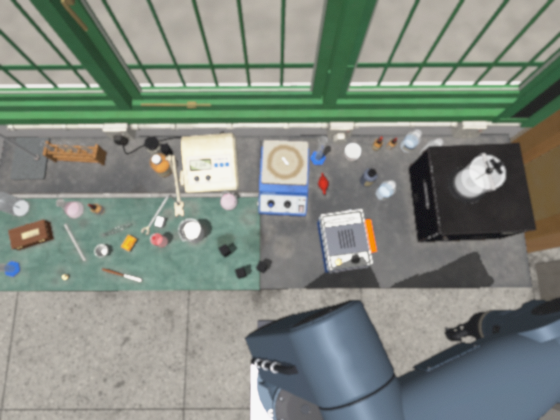

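The scene view shows the blue box with white tray at about (335,185), lip at (343,158), and three black cases near (283,287), (318,283), (323,260). The top view shows the box at (345,240), the lip at (371,236) on the right (-y) side, and the cases at (227,250), (241,271), (264,265).

```bash
cat > h.py <<'E'
import numpy as np, cv2
def ray(g,p,z):
    K=np.array(g["mtx"]);E=np.array(g["extrinsics"]);R=E[:3,:3];t=E[:3,3]
    c=-R.T@t;d=R.T@np.linalg.solve(K,[p[0],p[1],1.])
    return c+d*(z-c[2])/d[2]
def proj(g,P):
    q=np.array(g["mtx"])@(np.array(g["extrinsics"])@np.append(P,1))[:3]
    return q[:2]/q[2]
def blobs(m,amin=15):
    c,_=cv2.findContours(m.astype(np.uint8),cv2.RETR_EXTERNAL,cv2.CHAIN_APPROX_NONE)
    return [x for x in c if cv2.contourArea(x)>amin]
E
python3 - <<'E'
from h import *
from plant import *
for n in("top","scene"):
    g=get_image(n);im=g["color"];h=cv2.cvtColor(im,cv2.COLOR_RGB2HSV).astype(int)
    H,S,V=h[...,0],h[...,1],h[...,2]
    print(n)
    roi=np.zeros(H.shape,bool)
    if n=="top": roi[200:280,300:390]=1
    else: roi[145:220,295:380]=1
    for c in blobs((H>5)&(H<22)&(S>150)&(V>120)&roi,30):
        b=cv2.boxPoints(cv2.minAreaRect(c));P=np.array([ray(g,p,.138) for p in b]);print("lip",cv2.contourArea(c),P[:,:2].round(4).tolist(),P.mean(0).round(4))
    roi[:]=0
    if n=="top": roi[240:285,215:275]=1
    else: roi[245:302,272:335]=1
    for c in blobs((V<50)&roi,20):
        b=cv2.boundingRect(c);M=cv2.moments(c);u=(M['m10']/M['m00'],M['m01']/M['m00'])
        print("case",b,ray(g,u,.04).round(3),cv2.boxPoints(cv2.minAreaRect(c)).round(0).tolist())
    if n=="top": cr=im[195:295,200:400]
    else: cr=im[140:310,260:380]
    cv2.imwrite(f"pics/c_{n}.png",cv2.resize(cr,None,fx=4 if n=="top" else 3.5,fy=4 if n=="top" else 3.5,interpolation=2)[:,:,::-1])
E
```

```text
top
lip 159.0 [[0.5303, -0.2253], [0.5341, -0.2447], [0.4254, -0.2594], [0.4217, -0.2404]] [ 0.4778 -0.2425  0.138 ]
scene
lip 70.0 [[0.5267, -0.2257], [0.5317, -0.2429], [0.4222, -0.2571], [0.4184, -0.2401]] [ 0.4747 -0.2415  0.138 ]
case (278, 275, 11, 25) [0.435 0.26  0.04 ] [[278.0, 275.0], [288.0, 275.0], [288.0, 299.0], [278.0, 299.0]]
case (312, 272, 13, 25) [0.359 0.205 0.04 ] [[309.0, 293.0], [315.0, 272.0], [326.0, 275.0], [321.0, 296.0]]
case (315, 250, 15, 23) [0.382 0.125 0.04 ] [[313.0, 270.0], [317.0, 249.0], [331.0, 252.0], [327.0, 272.0]]
```

View pics/c_top.png

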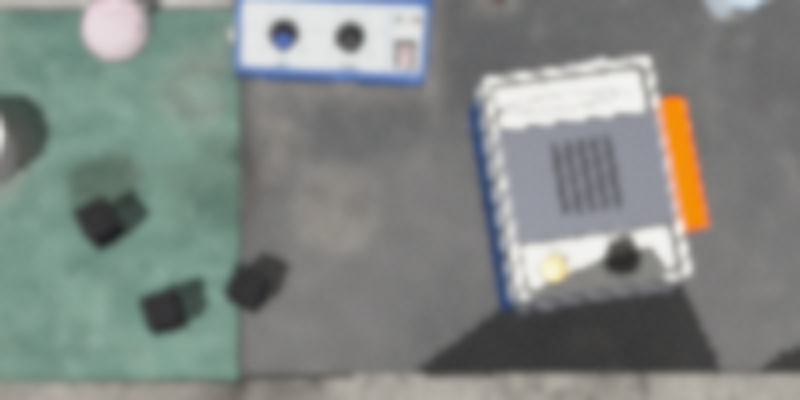

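The crop shows the tray with its lip on the right at (685,165), and the target case at (105,220), which is the farthest of the three. The bench edge is at the bottom. I'll compute the first approach and check the obstacles on the -y side.

```bash
cat >> h.py <<'E'
from scipy.spatial.transform import Rotation as Ro
YAW=0.133; BX=np.array([np.cos(YAW),np.sin(YAW),0]); BY=np.array([-np.sin(YAW),np.cos(YAW),0]); UZ=np.array([0,0,1.])
LIP=np.array([.4745,-.231,.133]); BOX=LIP+.07*BY; BOX[2]=0
def arc(a): b=np.radians(15); return .1*(np.cos(b)-np.cos(b+a))*BY+.1*(np.sin(b+a)-np.sin(b))*UZ
def tool(phi,th): # heading, tilt from down
    return Ro.from_euler('z',phi)*Ro.from_euler('x',np.pi)*Ro.from_euler('y',th)
def rel(s,P,R,p0=None,R0=None):
    R0=R0 or Ro.from_euler('xyz',s["tool_rot"]);p0=s["eef_pos"] if p0 is None else p0
    return (R0.inv().apply(P-p0)/.5).round(4).tolist(),((R0.inv()*R).as_rotvec()/(np.pi/2)).round(4).tolist()
def show(s): print("t",s["clock"].__round__(2),"p",s["eef_pos"].round(4),"rpy",s["tool_rot"].round(3),"F",s["force"].round(1),"q",s["joint_pos"].round(2),"gap",round(float(s["finger_gap"]),3),"gf",s["finger_force"])
E
python3 - <<'E'
from h import *
from plant import *
g=get_image("scene")
for p in [(375,150),(297,128),(303,165),(364,190)]: print("scene z0",p,ray(g,p,0).round(3))
for p in [(390,75),(375,98),(294,90)]: print("scene z.2",p,ray(g,p,.2).round(3),proj(g,ray(g,(375,150),0)+[0,0,.2]))
t=get_image("top")
for p in [(370,180),(387,190),(415,240),(412,155)]: print("top",p,ray(t,p,.1).round(3),ray(t,p,.2).round(3))
for p in [(305,145),(303,138),(284,168)]: print("bottle bottoms",p)
s=state();show(s)
phi=np.radians(80);th=np.radians(60);R=tool(phi,th);M=R.as_matrix();d=M[:,2];x=M[:,0]
P=LIP-[0,0,.016]-.014*d-.011*x
pre=P-.07*d*[1,1,0]-[0,0,.0]
print("contact TCP",P,"pre",pre,"rel pre",rel(s,pre,R)); print("d",d,"rel down first",rel(s,P-.13*BY+[0,0,.12],tool(phi,0)))
E
```

```text
scene z0 (375, 150) [ 0.434 -0.534  0.   ]
scene z0 (297, 128) [ 0.782 -0.533  0.   ]
scene z0 (303, 165) [ 0.647 -0.311  0.   ]
scene z0 (364, 190) [ 0.391 -0.281  0.   ]
scene z.2 (390, 75) [ 0.485 -0.783  0.2  ] [383.89915431 105.00785686]
scene z.2 (375, 98) [ 0.479 -0.569  0.2  ] [383.89915431 105.00785686]
scene z.2 (294, 90) [ 0.776 -0.483  0.2  ] [383.89915431 105.00785686]
top (370, 180) [ 0.679 -0.262  0.1  ] [ 0.647 -0.236  0.2  ]
top (387, 190) [ 0.642 -0.319  0.1  ] [ 0.613 -0.289  0.2  ]
top (415, 240) [ 0.466 -0.401  0.1  ] [ 0.45  -0.365  0.2  ]
top (412, 155) [ 0.771 -0.417  0.1  ] [ 0.732 -0.379  0.2  ]
bottle bottoms (305, 145)
bottle bottoms (303, 138)
bottle bottoms (284, 168)
t 0.3 p [ 0.1992 -0.4585  0.2452] rpy [-3.141 -0.     0.41 ] F [-0.4  0.3  0.8] q [-1.16  0.21 -0.03  1.32  0.    1.57] gap 0.085 gf 0.0
contact TCP [ 0.47143956 -0.2483566   0.11447372] pre [ 0.4609127  -0.3080574   0.11447372] rel pre ([0.6, -0.0674, 0.2614], [0.3276, 0.6096, -0.5678])
d [ 0.15038373  0.85286853 -0.5       ] rel down first ([0.5958, 0.0815, 0.0214], [-0.0002, -0.0001, -0.628])
```

```bash
cat >> h.py <<'E'
PHI=np.radians(58);TH=np.radians(60);RT=tool(PHI,TH);D=RT.as_matrix()[:,2];XT=RT.as_matrix()[:,0]
PC=LIP+.010*BX-.0095*BY-[0,0,.013]-.014*D-.011*XT  # TCP with leading corner at wall
E
python3 - <<'E'
from h import *
from plant import *
s=state()
pre=PC-.08*D-[0,0,.005]
print(PC,pre,D,rel(s,pre,RT))
E
```

```text
[ 0.47633198 -0.25403632  0.11747372] [ 0.43961809 -0.31279082  0.15247372] [ 0.45892354  0.73443119 -0.5       ] ([0.5572, -0.0757, 0.1854], [0.2004, 0.6456, -0.3476])
```

```bash
python3 -m handwheel '[[-1,0.07,-0.01,0.02,0.025,0.08,-0.043],[-1,0.14,-0.02,0.046,0.05,0.16,-0.087],[-1,0.21,-0.03,0.07,0.075,0.24,-0.13],[-1,0.28,-0.038,0.093,0.1,0.323,-0.174],[-1,0.35,-0.047,0.116,0.125,0.404,-0.217],[-1,0.42,-0.057,0.14,0.15,0.484,-0.26],[-1,0.49,-0.066,0.162,0.175,0.565,-0.304],[-1,0.557,-0.076,0.185,0.2,0.646,-0.348],[-1,0.557,-0.076,0.185,0.2,0.646,-0.348],[-1,0.557,-0.076,0.185,0.2,0.646,-0.348]]'
python3 - <<'E'
from h import *
from plant import *
s=state();show(s)
g=get_image("wrist");t=get_image("scene")["color"][110:230,260:420]
w=g["color"]
cv2.imwrite("pics/w1.png",np.hstack([w,cv2.resize(t,(240,180))[:, :] if 0 else cv2.copyMakeBorder(cv2.resize(t,(240,180)),0,240,0,0,0)])[:,:,::-1])
R0=Ro.from_euler('xyz',s["tool_rot"])
print("to PC-5mm z -10mm BY",rel(s,PC-.01*BY-[0,0,.005],RT)); print(proj(g,LIP),proj(g,LIP-.022*BY+.055*BX),proj(g,LIP-.022*BY-.055*BX))
E
```

```text
clock: 1.55
eef_pos: [0.4394, -0.3132, 0.153]
tool_rot: [3.139, -1.046, 1.014]
force: [0.3, 0.3, -0.1]
finger_gap: 0.0
finger_force: 0.0
t 1.55 p [ 0.4394 -0.3132  0.153 ] rpy [ 3.139 -1.046  1.014] F [ 0.3  0.3 -0.1] q [-1.06  0.79  0.17  1.64  0.86  0.74] gap 0.0 gf 0.0
to PC-5mm z -10mm BY ([-0.008, 0.0126, 0.148], [0.0005, 0.0008, 0.0006])
[255.38847663 184.42485149] [343.05044373 166.44901901] [195.90290589 250.51557882]
```

View pics/w1.png

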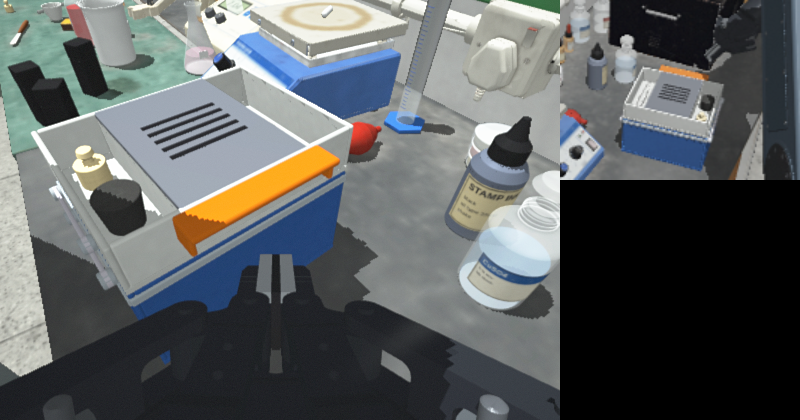

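The wrist view shows the lip from (190,245) to (340,160), with the shut fingertips at (275,258), just in front of and below it. It agrees with my projection, so I'm going in underneath.

```bash
python3 -m handwheel '[[-1,-0.002,0.003,0.03,0,0,0],[-1,-0.004,0.006,0.06,0,0,0],[-1,-0.006,0.009,0.09,0,0,0],[-1,-0.008,0.012,0.12,0,0,0],[-1,-0.008,0.0126,0.148,0,0,0],[-1,-0.008,0.0126,0.148,0,0,0],[-1,-0.008,0.0126,0.148,0,0,0],[-1,-0.008,0.0126,0.148,0,0,0],[-1,-0.008,0.0126,0.148,0,0,0],[-1,-0.008,0.0126,0.148,0,0,0]]'
python3 - <<'E'
from h import *
from plant import *
s=state();show(s)
R0=RT
print("BY",RT.inv().apply(BY)*.002,"UZ",RT.inv().apply(UZ)*.002, "per mm")
for a in np.linspace(0,2.0,11): print(round(a,1),(RT.inv().apply(arc(a))/.5).round(4).tolist())
E
```

```text
clock: 2.9
eef_pos: [0.4777, -0.2636, 0.1124]
tool_rot: [3.139, -1.047, 1.015]
force: [0.1, -0.4, -1.2]
finger_gap: 0.0001
finger_force: 0.0
t 2.9 p [ 0.4777 -0.2636  0.1124] rpy [ 3.139 -1.047  1.015] F [ 0.1 -0.4 -1.2] q [-0.96  0.76  0.02  1.42  0.92  0.87] gap 0.0 gf 0.0
BY [ 0.00077029 -0.00127539  0.00133418] UZ [ 1.73205081e-03  1.11022302e-19 -1.00000000e-03] per mm
0.0 [0.0, 0.0, 0.0]
0.2 [0.0378, -0.009, -0.0092]
0.4 [0.0752, -0.0226, -0.012]
0.6 [0.1109, -0.0402, -0.008]
0.8 [0.1433, -0.061, 0.0024]
1.0 [0.1712, -0.0844, 0.0189]
1.2 [0.1934, -0.1093, 0.0408]
1.4 [0.2091, -0.1348, 0.0673]
1.6 [0.2176, -0.1598, 0.0972]
1.8 [0.2186, -0.1833, 0.1295]
2.0 [0.2121, -0.2045, 0.1627]
```

```bash
python3 -m handwheel '[[-1,0.0015,-0.0025,0.0027,0,0,0],[-1,0.003,-0.005,0.0053,0,0,0],[-1,0.0045,-0.0075,0.008,0,0,0],[-1,0.006,-0.010,0.0107,0,0,0],[-1,0.008,-0.010,0.0095,0,0,0],[-1,0.010,-0.010,0.0083,0,0,0],[-1,0.012,-0.010,0.0071,0,0,0],[-1,0.0145,-0.010,0.0057,0,0,0],[-1,0.0164,-0.010,0.0047,0,0,0],[-1,0.0164,-0.010,0.0047,0,0,0]]'
python3 - <<'E'
from h import *
from plant import *
s=state();show(s)
cv2.imwrite("pics/w2.png",np.hstack([get_image("wrist")["color"][80:380,100:460],cv2.resize(get_image("scene")["color"][110:230,260:420],(400,300))])[:,:,::-1])
E
```

```text
clock: 4.15
eef_pos: [0.4768, -0.2557, 0.1184]
tool_rot: [3.139, -1.047, 1.015]
force: [-0.5, 0.5, 0.4]
finger_gap: 0.0003
finger_force: 0.0
t 4.15 p [ 0.4768 -0.2557  0.1184] rpy [ 3.139 -1.047  1.015] F [-0.5  0.5  0.4] q [-0.95  0.74 -0.    1.42  0.93  0.87] gap 0.0 gf 0.0
```

View pics/w2.png

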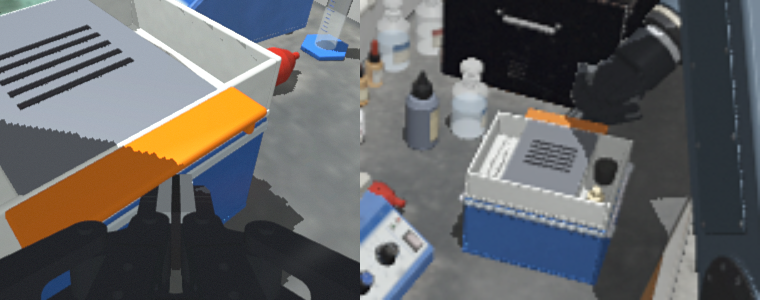

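The fingertips are under the lip at about (175,190) and nothing has moved yet. I'll start the arc.

```bash
python3 -m handwheel '[[-1,0.006,-0.002,-0.001,0,0,0],[-1,0.013,-0.004,-0.003,0,0,0],[-1,0.02,-0.006,-0.004,0,0,0],[-1,0.027,-0.008,-0.005,0,0,0],[-1,0.034,-0.01,-0.007,0,0,0],[-1,0.042,-0.012,-0.008,0,0,0],[-1,0.05,-0.015,-0.008,0,0,0],[-1,0.058,-0.018,-0.008,0,0,0],[-1,0.066,-0.021,-0.008,0,0,0],[-1,0.066,-0.021,-0.008,0,0,0]]'
python3 - <<'E'
from h import *
from plant import *
s=state();show(s)
g=get_image("wrist");im=g["color"];h=cv2.cvtColor(im,cv2.COLOR_RGB2HSV).astype(int)
cv2.imwrite("pics/w3.png",np.hstack([im[60:380,60:460],cv2.resize(get_image("scene")["color"][110:230,260:420],(400,320))])[:,:,::-1])
E
```

```text
clock: 5.5
eef_pos: [0.4748, -0.2394, 0.1494]
tool_rot: [3.136, -1.047, 1.017]
force: [-1.0, -6.1, -2.2]
finger_gap: -0.0002
finger_force: 2.7
t 5.5 p [ 0.4748 -0.2394  0.1494] rpy [ 3.136 -1.047  1.017] F [-1.  -6.1 -2.2] q [-0.94  0.68 -0.03  1.43  0.93  0.89] gap -0.0 gf 2.696339175745379
```

View pics/w3.png

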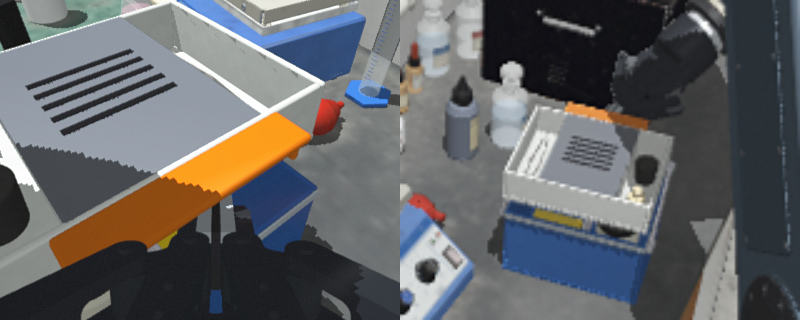

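The tray is rising (about 25 mm). Through the gap I can see the yellow pad in the +x bay and the jar in the -x bay. I'll keep going along the arc.

```bash
python3 -m handwheel '[[-1,0.009,-0.003,-0.0005,0,0,0],[-1,0.027,-0.012,0.001,0,0,0],[-1,0.045,-0.021,0.0035,0,0,0],[-1,0.061,-0.031,0.008,0,0,0],[-1,0.077,-0.042,0.014,0,0,0],[-1,0.092,-0.053,0.022,0,0,0],[-1,0.105,-0.065,0.03,0,0,0],[-1,0.117,-0.077,0.041,0,0,0],[-1,0.117,-0.077,0.041,0,0,0],[-1,0.117,-0.077,0.041,0,0,0]]'
python3 - <<'E'
from h import *
from plant import *
s=state();show(s)
E
```

```text
clock: 6.85
eef_pos: [0.4669, -0.1787, 0.1894]
tool_rot: [3.139, -1.048, 1.015]
force: [-0.3, 0.2, -0.3]
finger_gap: 0.0002
finger_force: 0.0
t 6.85 p [ 0.4669 -0.1787  0.1894] rpy [ 3.139 -1.048  1.015] F [-0.3  0.2 -0.3] q [-0.88  0.52 -0.18  1.38  0.96  0.98] gap 0.0 gf 0.026271381648257375
```

```bash
python3 -m handwheel '[[-1,0.011,-0.0125,0.011,0,0,0],[-1,0.019,-0.025,0.024,0,0,0],[-1,0.026,-0.038,0.038,0,0,0],[-1,0.032,-0.052,0.0535,0,0,0],[-1,0.036,-0.065,0.0695,0,0,0],[-1,0.037,-0.077,0.0855,0,0,0],[-1,0.037,-0.084,0.095,0,0,0],[-1,0.036,-0.091,0.105,0,0,0],[-1,0.036,-0.091,0.105,0,0,0],[-1,0.036,-0.091,0.105,0,0,0]]'
python3 - <<'E'
from h import *
from plant import *
s=state();show(s)
cv2.imwrite("pics/w4.png",np.hstack([get_image("wrist")["color"][60:380,60:460],cv2.resize(get_image("scene")["color"][110:230,260:420],(400,320))])[:,:,::-1])
E
```

```text
clock: 8.1
eef_pos: [0.457, -0.1084, 0.1783]
tool_rot: [3.14, -1.047, 1.014]
force: [-0.4, 0.1, 0.4]
finger_gap: 0.0003
finger_force: 0.0
t 8.1 p [ 0.457  -0.1084  0.1783] rpy [ 3.14  -1.047  1.014] F [-0.4  0.1  0.4] q [-0.8   0.4  -0.39  1.18  1.    1.11] gap 0.0 gf 0.0
```

View pics/w4.png

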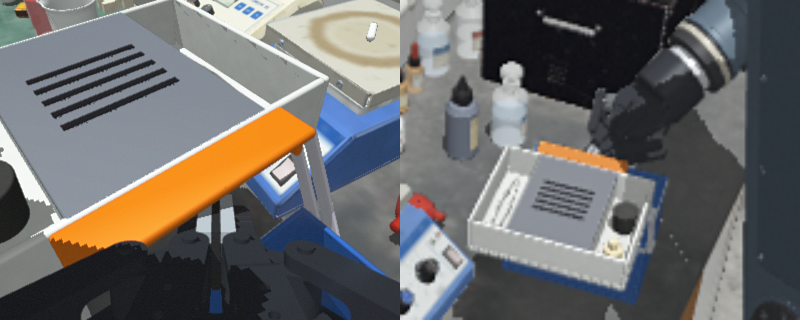

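The tray is well past upright. The fingers are still at the lip and wall, and the links are visible at (310,180). I'll continue gently to the stop.

```bash
python3 -m handwheel '[[-1,0,-0.004,0.006,0,0,0],[-1,-0.001,-0.008,0.012,0,0,0],[-1,-0.002,-0.012,0.018,0,0,0],[-1,-0.003,-0.015,0.023,0,0,0],[-1,-0.004,-0.018,0.028,0,0,0],[-1,-0.005,-0.021,0.033,0,0,0],[-1,-0.005,-0.023,0.036,0,0,0],[-1,-0.005,-0.025,0.038,0,0,0],[-1,-0.005,-0.025,0.038,0,0,0],[-1,-0.005,-0.025,0.038,0,0,0]]'
python3 - <<'E'
from h import *
from plant import *
s=state();show(s)
g=get_image("scene");h=cv2.cvtColor(g["color"],cv2.COLOR_RGB2HSV).astype(int);H,S,V=h[...,0],h[...,1],h[...,2]
m=(H>5)&(H<22)&(S>150)&(V>120);m[:145]=0;m[220:]=0;m[:,:295]=0;m[:,390:]=0
c=max(blobs(m,20),key=cv2.contourArea);r=cv2.minAreaRect(c);print(r)
for a in(1.6,1.7,1.8,1.9,2.0):print(a,proj(g,LIP-.011*BY+[0,0,.005]+arc(a)))
E
```

```text
clock: 9.45
eef_pos: [0.4553, -0.0901, 0.1672]
tool_rot: [3.134, -1.047, 1.018]
force: [-3.6, -19.6, 4.1]
finger_gap: -0.0
finger_force: 9.8
t 9.45 p [ 0.4553 -0.0901  0.1672] rpy [ 3.134 -1.047  1.018] F [ -3.6 -19.6   4.1] q [-0.78  0.38 -0.46  1.09  1.01  1.15] gap -0.0 gf 9.808547651628032
((330.9882507324219, 174.55294799804688), (36.22739028930664, 4.121678829193115), 12.528807640075684)
1.6 [334.23347879 162.4085677 ]
1.7 [333.33037296 165.09386595]
1.8 [332.42660473 167.9682984 ]
1.9 [331.53330348 170.99792248]
2.0 [330.66158269 174.14608689]
```

The link angle is about 2.0, at the stop. Next I retreat, rise and level the tool.

```bash
python3 -m handwheel '[[-1,-0.012,0.02,-0.02,0,0,0],[-1,-0.03,0.05,-0.053,0,0,0],[-1,-0.046,0.0765,-0.08,0,0,0],[-1,0.02,0.0765,-0.118,0,-0.03,0],[-1,0.08,0.0765,-0.153,0,-0.13,0],[-1,0.14,0.0765,-0.187,0,-0.24,0],[-1,0.18,0.0765,-0.21,0,-0.35,0],[-1,0.18,0.0765,-0.21,0,-0.46,0],[-1,0.18,0.0765,-0.21,0,-0.57,0],[-1,0.18,0.0765,-0.21,0,-0.667,0]]'
python3 - <<'E'
from h import *
from plant import *
s=state();show(s)
g=get_image("scene")
m=g["color"].max(2)<60; print([cv2.boundingRect(c) for c in blobs(m[240:305,265:340],20)])
g=get_image("top");h=cv2.cvtColor(g["color"],cv2.COLOR_RGB2HSV).astype(int)
m=g["color"].max(2)<45
for c in blobs(m[235:285,210:280],8):
    c=c+[210,235]; r=cv2.minAreaRect(c); print(r, ray(g,r[0],.06).round(3))
P=np.array([.42,.25,.29]);print(rel(s,P,tool(2.1,0)))
E
```

```text
clock: 10.75
eef_pos: [0.4626, -0.1476, 0.2981]
tool_rot: [3.138, 0.005, 1.013]
force: [-0.8, -0.1, -1.1]
finger_gap: -0.0003
finger_force: 0.0
t 10.75 p [ 0.4626 -0.1476  0.2981] rpy [3.138 0.005 1.013] F [-0.8 -0.1 -1.1] q [-0.31  0.18  0.06  1.45 -0.01  1.82] gap -0.0 gf 0.0
[(11, 35, 14, 26), (46, 9, 19, 48)]
([0.6296, -0.4934, 0.0116], [0.0001, 0.0039, -0.6921])
```

```bash
python3 -m handwheel '[[1,0.07,-0.055,0.001,0,0,-0.08],[1,0.14,-0.11,0.002,0,0.001,-0.16],[1,0.21,-0.165,0.004,0,0.001,-0.23],[1,0.28,-0.22,0.005,0,0.002,-0.31],[1,0.35,-0.275,0.006,0,0.002,-0.39],[1,0.42,-0.33,0.008,0,0.003,-0.46],[1,0.49,-0.385,0.009,0,0.003,-0.54],[1,0.56,-0.44,0.01,0,0.004,-0.62],[1,0.63,-0.493,0.0116,0,0.004,-0.692],[1,0.63,-0.493,0.0116,0,0.004,-0.692]]'
python3 - <<'E'
from h import *
from plant import *
s=state();show(s)
g=get_image("wrist");cv2.imwrite("pics/w5.png",g["color"][:,:,::-1])
np.savez("w5.npz",mtx=g["mtx"],extrinsics=g["extrinsics"],color=g["color"])
E
```

```text
clock: 12.1
eef_pos: [0.4196, 0.2516, 0.2903]
tool_rot: [3.139, -0.007, 2.104]
force: [0.0, -0.7, 0.4]
finger_gap: 0.0855
finger_force: 0.0
t 12.1 p [0.4196 0.2516 0.2903] rpy [ 3.139 -0.007  2.104] F [ 0.  -0.7  0.4] q [0.54 0.19 0.04 1.43 0.01 1.57] gap 0.086 gf 0.0
```

View pics/w5.png

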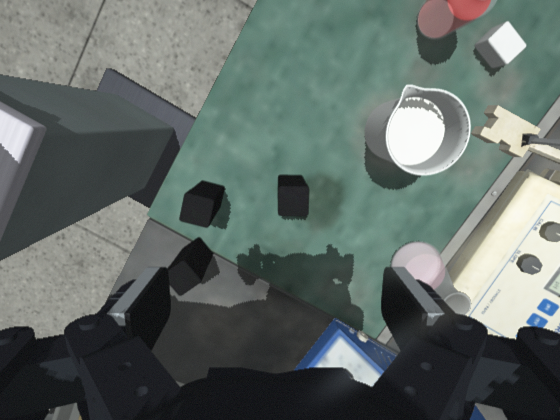

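The target case is at (293,197) and nearly aligned with the image. The look-alikes are at (203,203) and (191,262), closer to the base, and the beaker is at (425,130).

Run:
```python
from h import *
g=dict(np.load("w5.npz"));im=g["color"]
m=(im.max(2)<50);m[:150]=0;m[240:]=0;m[:,:255]=0;m[:,330:]=0
c=max(blobs(m,100),key=cv2.contourArea)
hu=cv2.approxPolyDP(cv2.convexHull(c),2.,True)[:,0];print(hu.tolist(),cv2.minAreaRect(c))
for p in hu: print(p,ray(g,p,.081)[:2].round(4),ray(g,p,0)[:2].round(4))
E=g["extrinsics"];print("cam",(-E[:3,:3].T@E[:3,3]).round(3),"axis",E[2,:3].round(3))
cv2.imwrite("pics/w5c.png",cv2.convertScaleAbs(cv2.resize(im[160:230,260:330],(560,560),interpolation=0),alpha=2.5)[:,:,::-1])
```

```text
[[280, 175], [301, 176], [307, 185], [308, 202], [305, 217], [279, 214]] ((293.0, 196.0), (42.0, 30.0), 90.0)
[280 175] [0.4157 0.2681] [0.4229 0.2585]
[301 176] [0.4336 0.2776] [0.4451 0.2702]
[307 185] [0.4432 0.273 ] [0.457  0.2646]
[308 202] [0.4529 0.2592] [0.4691 0.2474]
[305 217] [0.4584 0.2447] [0.4759 0.2294]
[279 214] [0.4346 0.2343] [0.4464 0.2165]
cam [0.385 0.309 0.419] axis [ 0.132 -0.217 -0.967]
```

View pics/w5c.png

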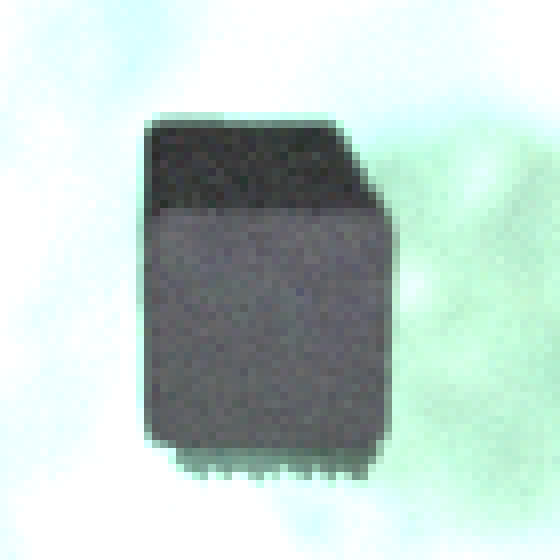

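The crop shows the top face as a square from (148,208) to (390,445), which is image px (278.5,186) to (308.8,215.6).

Run:
```python
from h import *
from plant import *
s=state()
g=dict(np.load("w5.npz"))
C=[(278.5,186),(309,186.3),(308.7,215.7),(278.7,215.5)]
P=np.array([ray(g,p,.081)[:2] for p in C]);print(P.round(4),P.mean(0))
e=[P[1]-P[0],P[2]-P[1],P[2]-P[3],P[3]-P[0]];print([ (np.linalg.norm(v).round(4),np.degrees(np.arctan2(v[1],v[0])).round(1)) for v in e])
yaw=np.arctan2(*(P[1]-P[0]+P[2]-P[3])[::-1]) # tool y closes along this edge
phi=yaw+np.pi/2; print("phi",phi)
c=P.mean(0)
for z in(.065+.05,.060): print(z,rel(s,np.array([c[0],c[1],z-.005]),tool(phi,0)))
```

```text
[[0.4199 0.2582]
 [0.4455 0.2729]
 [0.4609 0.2477]
 [0.4351 0.2328]] [0.44036247 0.25291147]
[(np.float64(0.0296), np.float64(29.9)), (np.float64(0.0295), np.float64(-58.7)), (np.float64(0.0298), np.float64(30.1)), (np.float64(0.0296), np.float64(-59.0))]
phi 2.0942546425870674
0.115 ([-0.0184, 0.0372, 0.361], [0.0015, -0.0041, 0.0041])
0.06 ([-0.0191, 0.0369, 0.471], [0.0015, -0.0041, 0.0041])
```

```bash
python3 -m handwheel '[[0.5,-0.008,0.015,0.09,0.0015,-0.004,0.004],[0.5,-0.018,0.037,0.19,0.0015,-0.004,0.004],[0.5,-0.0185,0.037,0.3,0.0015,-0.004,0.004],[0.5,-0.019,0.037,0.4,0.0015,-0.004,0.004],[0.5,-0.019,0.037,0.471,0.0015,-0.004,0.004],[0.5,-0.019,0.037,0.471,0.0015,-0.004,0.004],[-1,-0.019,0.037,0.471,0.0015,-0.004,0.004],[-1,-0.019,0.037,0.471,0.0015,-0.004,0.004],[-1,-0.019,0.037,0.471,0.0015,-0.004,0.004],[-1,-0.019,0.037,0.471,0.0015,-0.004,0.004]]'
python3 - <<'E'
from h import *
from plant import *
s=state();show(s)
pad=BOX+.046*BX
print("BOX",BOX,"pad",pad)
# place orientation: tool y along BY: phi = YAW (y=-BY) or YAW+pi (y=BY)
for ph in (YAW,YAW+np.pi): print(ph,rel(s,np.array([*(pad-.008*BY)[:2],.30]),tool(ph,0)))
E
```

```text
clock: 13.4
eef_pos: [0.4425, 0.2524, 0.0572]
tool_rot: [3.138, 0.003, 2.093]
force: [0.6, -2.7, 9.9]
finger_gap: 0.0301
finger_force: 61.9
t 13.4 p [0.4425 0.2524 0.0572] rpy [3.138e+00 3.000e-03 2.093e+00] F [ 0.6 -2.7  9.9] q [ 0.52  0.34 -0.35  0.87 -0.    1.57] gap 0.03 gf 61.915680170059204
BOX [ 0.46521742 -0.1616182   0.        ] pad [ 0.51081118 -0.15551822  0.        ]
0.133 ([-0.7913, -0.2928, -0.4845], [0.0033, -0.0012, 1.2479])
3.274592653589793 ([-0.7913, -0.2928, -0.4845], [0.0011, 0.0029, -0.7521])
```

```bash
python3 -m handwheel '[[-1,0,0,-0.12,0,0,0],[-1,0,0,-0.24,0,0,0.08],[-1,0,0,-0.36,0,0,0.19],[-1,-0.03,-0.01,-0.48,0,0,0.3],[-1,-0.13,-0.05,-0.4845,0.001,0,0.41],[-1,-0.24,-0.09,-0.4845,0.001,0,0.52],[-1,-0.35,-0.13,-0.4845,0.001,0,0.63],[-1,-0.46,-0.17,-0.4845,0.002,-0.001,0.74],[-1,-0.57,-0.21,-0.4845,0.002,-0.001,0.85],[-1,-0.68,-0.25,-0.4845,0.003,-0.001,0.96]]'
python3 - <<'E'
from h import *
from plant import *
s=state();show(s)
pad=BOX+.046*BX
print(rel(s,np.array([*(pad-.008*BY)[:2],.24]),tool(YAW,0)))
E
```

```text
clock: 14.65
eef_pos: [0.5023, -0.1065, 0.2997]
tool_rot: [3.14, 0.002, 0.58]
force: [1.3, 0.8, -0.9]
finger_gap: 0.0302
finger_force: 60.4
t 14.65 p [ 0.5023 -0.1065  0.2997] rpy [3.14e+00 2.00e-03 5.80e-01] F [ 1.3  0.8 -0.9] q [-0.21  0.24  0.14  1.47 -0.    2.35] gap 0.03 gf 60.4141366481781
([-0.0462, 0.1056, 0.1196], [0.0011, 0.0008, 0.2843])
```

```bash
python3 -m handwheel '[[-1,-0.02,0.04,0,0,0,0.1],[-1,-0.04,0.09,0,0,0,0.2],[-1,-0.046,0.1056,0.04,0.001,0.001,0.284],[-1,-0.046,0.1056,0.12,0.001,0.001,0.284],[-1,-0.046,0.1056,0.12,0.001,0.001,0.284],[-1,-0.046,0.1056,0.12,0.001,0.001,0.284],[-1,-0.046,0.1056,0.12,0.001,0.001,0.284],[-1,-0.046,0.1056,0.12,0.001,0.001,0.284],[-1,-0.046,0.1056,0.12,0.001,0.001,0.284],[-1,-0.046,0.1056,0.12,0.001,0.001,0.284]]'
python3 - <<'E'
from h import *
from plant import *
s=state();show(s)
w=get_image("wrist");sc=get_image("scene")
cv2.imwrite("pics/w6.png",np.hstack([cv2.resize(w["color"],(480,360)),cv2.resize(sc["color"][120:240,275:380],(315,360))])[:,:,::-1])
for g,n in((w,"w"),(sc,"s")):
    h=cv2.cvtColor(g["color"],cv2.COLOR_RGB2HSV).astype(int);m=(h[...,0]>20)&(h[...,0]<35)&(h[...,1]>140)&(h[...,2]>60)
    if n=="s": m[:120]=0;m[240:]=0;m[:,:275]=0;m[:,380:]=0
    for c in blobs(m,25):
        b=cv2.boxPoints(cv2.minAreaRect(c));print(n,cv2.contourArea(c),b.round(0).tolist(),[ray(g,p,.008)[:2].round(3).tolist() for p in b])
    pad=BOX+.046*BX+[0,0,.008]
    print(n,[proj(g,pad+i*.035*BX+j*.05*BY).round(0).tolist() for i,j in((-1,-1),(1,-1),(1,1),(-1,1))])
E
```

```text
clock: 15.9
eef_pos: [0.5122, -0.1615, 0.2388]
tool_rot: [-3.141, 0.001, 0.139]
force: [0.3, 0.0, -1.0]
finger_gap: 0.0303
finger_force: 60.4
t 15.9 p [ 0.5122 -0.1615  0.2388] rpy [-3.141e+00  1.000e-03  1.390e-01] F [ 0.3  0.  -1. ] q [-0.31  0.29  0.05  1.33 -0.    2.7 ] gap 0.03 gf 60.40651202201843
w 159.0 [[119.0, 232.0], [129.0, 231.0], [133.0, 263.0], [122.0, 264.0]] [[0.437, -0.001], [0.44, -0.012], [0.403, -0.017], [0.4, -0.006]]
w 6168.0 [[220.0, 151.0], [318.0, 149.0], [319.0, 216.0], [221.0, 217.0]] [[0.537, -0.1], [0.553, -0.197], [0.484, -0.21], [0.468, -0.108]]
w [[318.0, 217.0], [321.0, 150.0], [221.0, 150.0], [224.0, 217.0]]
s [[333.0, 192.0], [314.0, 188.0], [305.0, 206.0], [325.0, 211.0]]
```

View pics/w6.png

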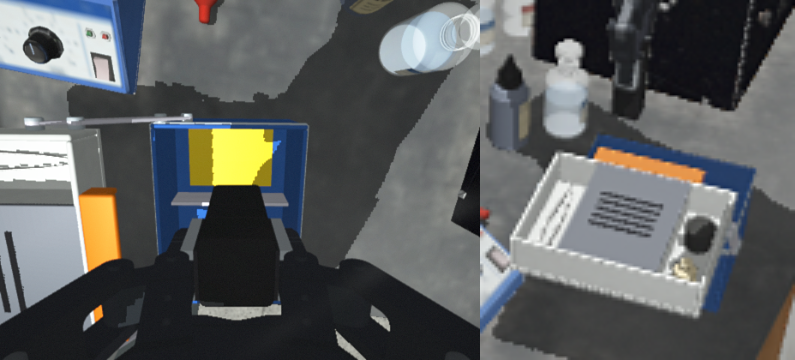

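The pad at wrist px (220..319,149..217) matches the prediction to about 3 px, and the bay is free. I'll lower the case.

```bash
python3 -m handwheel '[[-1,0,0.002,0.08,0,0,0],[-1,0,0.003,0.15,0,0,0],[-1,0,0.003,0.21,0,0,0],[-1,0,0.003,0.26,0,0,0],[-1,0,0.003,0.29,0,0,0],[-1,0,0.003,0.31,0,0,0],[-1,0,0.003,0.325,0,0,0],[-1,0,0.003,0.335,0,0,0],[-1,0,0.003,0.341,0,0,0],[-1,0,0.003,0.341,0,0,0]]'
python3 - <<'E'
from h import *
from plant import *
show(state())
E
```

```text
clock: 17.25
eef_pos: [0.5121, -0.163, 0.0682]
tool_rot: [-3.141, 0.001, 0.139]
force: [0.3, 0.2, -1.6]
finger_gap: 0.0298
finger_force: 60.4
t 17.25 p [ 0.5121 -0.163   0.0682] rpy [-3.141e+00  1.000e-03  1.390e-01] F [ 0.3  0.2 -1.6] q [-0.31  0.39 -0.26  0.93 -0.    2.69] gap 0.03 gf 60.406858921051025
```

```bash
python3 -m handwheel '[[-1,0,0,0.002,0,0,0],[-1,0,0,0.004,0,0,0],[-1,0,0,0.005,0,0,0],[-1,0,0,0.005,0,0,0],[0.1,0,0,0.005,0,0,0],[0.2,0,0,0.005,0,0,0],[0.2,0,0,0.005,0,0,0],[0.2,0,0,0.005,0,0,0],[0.2,0,0,0.005,0,0,0],[0.2,0,0,0.005,0,0,0]]'
python3 - <<'E'
from h import *
from plant import *
show(state())
E
```

```text
clock: 18.5
eef_pos: [0.5121, -0.1629, 0.0657]
tool_rot: [-3.141, 0.001, 0.139]
force: [0.2, -0.8, 0.3]
finger_gap: 0.0514
finger_force: 0.0
t 18.5 p [ 0.5121 -0.1629  0.0657] rpy [-3.141e+00  1.000e-03  1.390e-01] F [ 0.2 -0.8  0.3] q [-0.31  0.39 -0.26  0.92 -0.    2.69] gap 0.051 gf 0.0
```

```bash
python3 -m handwheel '[[0.2,0,0,-0.03,0,0,0],[0.2,0,0,-0.1,0,0,0],[0.2,0,0,-0.2,0,0,0],[0.2,0,0,-0.32,0,0,0],[-1,0,0,-0.44,0,0,0],[-1,0,0,-0.48,0,0,0],[-1,0,0,-0.48,0,0,0],[-1,0,0,-0.48,0,0,0],[-1,0,0,-0.48,0,0,0],[-1,0,0,-0.48,0,0,0]]'
python3 - <<'E'
from h import *
from plant import *
s=state();show(s)
w=get_image("wrist");sc=get_image("top")
cv2.imwrite("pics/w7.png",np.hstack([cv2.resize(w["color"],(480,360)),cv2.resize(sc["color"][190:280,260:340],(320,360))])[:,:,::-1])
F=BOX+.231*BY+[0,0,.174]
T=tool(YAW+np.pi/2,0)
print("far wall",F,"over",rel(s,np.array([*(F+.045*BY)[:2],.305]),T),proj(w,F-.02*BY))
E
```

```text
clock: 19.75
eef_pos: [0.5121, -0.1629, 0.305]
tool_rot: [-3.141, 0.003, 0.139]
force: [0.8, 0.9, 0.8]
finger_gap: 0.0001
finger_force: 0.0
t 19.75 p [ 0.5121 -0.1629  0.305 ] rpy [-3.141e+00  3.000e-03  1.390e-01] F [0.8 0.9 0.8] q [-0.31  0.3   0.22  1.5  -0.    2.69] gap 0.0 gf 0.0
far wall [0.43458492 0.06734173 0.174     ] over ([-0.0891, -0.5675, 0.0007], [-0.0016, 0.0009, -0.9961]) [  0.87008746 262.26822758]
```

View pics/w7.png

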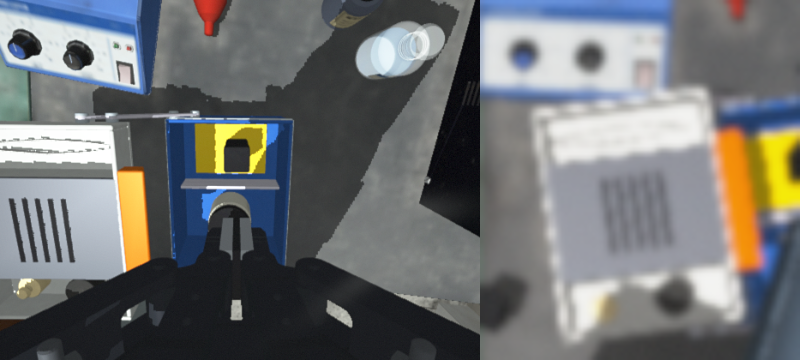

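The case stands on the pad at wrist (237,155) and the jar is in the other bay. Now I go round to the tray's far wall.

```bash
python3 -m handwheel '[[-1,-0.01,-0.07,0,0,0,-0.11],[-1,-0.02,-0.14,0,0,0,-0.22],[-1,-0.03,-0.21,0,0,0,-0.33],[-1,-0.045,-0.28,0,0,0,-0.44],[-1,-0.055,-0.35,0,0,0,-0.55],[-1,-0.067,-0.42,0,0,0,-0.66],[-1,-0.078,-0.49,0,0,0,-0.77],[-1,-0.089,-0.5675,0.001,-0.001,0.001,-0.88],[-1,-0.089,-0.5675,0.001,-0.0016,0.001,-0.996],[-1,-0.089,-0.5675,0.001,-0.0016,0.001,-0.996]]'
python3 - <<'E'
from h import *
from plant import *
s=state();show(s)
F=BOX+.231*BY+[0,0,.174];T=tool(YAW+np.pi/2,0)
print(rel(s,F+.045*BY,T),rel(s,F+.02*BY,T))
print("arc from 2.007, units (tool x=BY,z=-up):")
for a in np.arange(2.0,.3,-.1): d=arc(a)-arc(2.007); print(round(a,1),(d@BY/.5).round(4),(-d[2]/.5).round(4))
E
```

```text
clock: 21.1
eef_pos: [0.4288, 0.1122, 0.3053]
tool_rot: [3.14, 0.0, 1.703]
force: [-0.1, -0.4, 0.3]
finger_gap: -0.0
finger_force: 0.0
t 21.1 p [0.4288 0.1122 0.3053] rpy [3.14  0.    1.703] F [-0.1 -0.4  0.3] q [ 0.26  0.09 -0.03  1.45 -0.    1.69] gap -0.0 gf 0.0
([-0.0002, -0.0008, 0.2625], [0.0007, 0.0003, -0.0002]) ([-0.0502, -0.0008, 0.2626], [0.0007, 0.0003, -0.0002])
arc from 2.007, units (tool x=BY,z=-up):
2.0 -0.0011 -0.0009
1.9 -0.0171 -0.0129
1.8 -0.0342 -0.0231
1.7 -0.0523 -0.0317
1.6 -0.0712 -0.0384
1.5 -0.0906 -0.0431
1.4 -0.1104 -0.0459
1.3 -0.1303 -0.0468
1.2 -0.1503 -0.0456
1.1 -0.17 -0.0424
1.0 -0.1894 -0.0373
0.9 -0.2081 -0.0303
0.8 -0.226 -0.0214
0.7 -0.2429 -0.0108
0.6 -0.2588 0.0014
0.5 -0.2733 0.0152
0.4 -0.2863 0.0303
```

```bash
python3 -m handwheel '[[-1,0,0,0.07,0,0,0],[-1,0,0,0.15,0,0,0],[-1,0,0,0.22,0,0,0],[-1,0,0,0.2625,0,0,0],[-1,-0.01,0,0.2625,0,0,0],[-1,-0.025,0,0.2625,0,0,0],[-1,-0.04,0,0.2625,0,0,0],[-1,-0.052,0,0.2625,0,0,0],[-1,-0.06,0,0.2625,0,0,0],[-1,-0.06,0,0.2625,0,0,0]]'
python3 - <<'E'
from h import *
from plant import *
s=state();show(s)
cv2.imwrite("pics/w8.png",np.hstack([get_image("wrist")["color"][100:400,100:460],cv2.resize(get_image("scene")["color"][110:250,250:420],(400,300))])[:,:,::-1])
E
```

```text
clock: 22.35
eef_pos: [0.4332, 0.0819, 0.1742]
tool_rot: [3.14, 0.0, 1.703]
force: [0.0, 0.4, 0.2]
finger_gap: 0.0002
finger_force: 0.0
t 22.35 p [0.4332 0.0819 0.1742] rpy [3.14  0.    1.703] F [0.  0.4 0.2] q [ 0.19  0.12 -0.33  1.12 -0.    1.63] gap 0.0 gf 0.0
```

```bash
python3 -m handwheel '[[-1,-0.008,0,-0.001,0,0,0],[-1,-0.018,0,-0.007,0,0,0],[-1,-0.027,0,-0.013,0,0,0],[-1,-0.036,0,-0.019,0,0,0],[-1,-0.044,0,-0.023,0,0,0],[-1,-0.053,0,-0.027,0,0,0],[-1,-0.062,0,-0.032,0,0,0],[-1,-0.071,0,-0.035,0,0,0],[-1,-0.081,0,-0.038,0,0,0],[-1,-0.081,0,-0.038,0,0,0]]'
python3 - <<'E'
from h import *
from plant import *
s=state();show(s)
g=get_image("scene");h=cv2.cvtColor(g["color"],cv2.COLOR_RGB2HSV).astype(int);H,S,V=h[...,0],h[...,1],h[...,2]
m=(H>5)&(H<22)&(S>150)&(V>120);m[:120]=0;m[220:]=0;m[:,:295]=0;m[:,390:]=0
c=max(blobs(m,20),key=cv2.contourArea);r=cv2.minAreaRect(c);print(r)
for a in(1.4,1.5,1.6,1.7,1.8,1.9,2.0):print(a,proj(g,LIP-.011*BY+[0,0,.005]+arc(a)).round(1))
E
```

```text
clock: 23.7
eef_pos: [0.4385, 0.0422, 0.1934]
tool_rot: [3.14, -0.001, 1.704]
force: [-0.8, 3.7, 1.5]
finger_gap: 0.0001
finger_force: 1.9
t 23.7 p [0.4385 0.0422 0.1934] rpy [ 3.140e+00 -1.000e-03  1.704e+00] F [-0.8  3.7  1.5] q [ 0.1   0.11 -0.29  1.17  0.    1.53] gap 0.0 gf 1.851686630398035
((344.9058837890625, 164.42352294921875), (14.534341812133789, 3.6878182888031006), 12.528807640075684)
1.4 [336.  157.7]
1.5 [335.1 159.9]
1.6 [334.2 162.4]
1.7 [333.3 165.1]
1.8 [332.4 168. ]
1.9 [331.5 171. ]
2.0 [330.7 174.1]
```

```bash
python3 -m handwheel '[[-1,-0.0195,0,-0.0047,0,0,0],[-1,-0.039,0,-0.0075,0,0,0],[-1,-0.059,0,-0.0084,0,0,0],[-1,-0.079,0,-0.0072,0,0,0],[-1,-0.099,0,-0.004,0,0,0],[-1,-0.118,0,0.001,0,0,0],[-1,-0.137,0,0.008,0,0,0],[-1,-0.155,0,0.017,0,0,0],[-1,-0.155,0,0.017,0,0,0],[-1,-0.155,0,0.017,0,0,0]]'
cat > m.py <<'E'
from h import *
from plant import *
s=state();show(s)
g=get_image("scene");h=cv2.cvtColor(g["color"],cv2.COLOR_RGB2HSV).astype(int);H,S,V=h[...,0],h[...,1],h[...,2]
m=(H>5)&(H<22)&(S>150)&(V>120);m[:120]=0;m[220:]=0;m[:,:295]=0;m[:,390:]=0
c=max(blobs(m,10),key=cv2.contourArea).reshape(-1,2);r=cv2.minAreaRect(c);print(r,"right end",c[:,0].max(),"left",c[:,0].min())
best=[]
for a in np.arange(0,2.01,.1):
    q=[proj(g,LIP+i*.055*BX+[0,0,.005]-.011*BY+arc(a)) for i in(-1,1)]
    print(round(a,1),np.round(q,1).tolist())
E
python3 m.py
```

```text
clock: 25.0
eef_pos: [0.4488, -0.0348, 0.1848]
tool_rot: [3.14, 0.001, 1.704]
force: [-0.3, 0.1, -0.2]
finger_gap: 0.0
finger_force: 0.0
t 25.0 p [ 0.4488 -0.0348  0.1848] rpy [3.140e+00 1.000e-03 1.704e+00] F [-0.3  0.1 -0.2] q [-0.08  0.13 -0.29  1.15 -0.    1.36] gap 0.0 gf 0.0
((350.97064208984375, 152.61766052246094), (12.854387283325195, 3.6380343437194824), 14.03624439239502) right end 357 left 345
0.0 [[358.1, 161.3], [326.0, 154.4]]
0.1 [[358.2, 159.5], [326.0, 152.6]]
0.2 [[358.4, 157.9], [325.9, 151.0]]
0.3 [[358.4, 156.6], [325.7, 149.7]]
0.4 [[358.4, 155.5], [325.4, 148.6]]
0.5 [[358.2, 154.7], [325.0, 147.8]]
0.6 [[358.0, 154.2], [324.6, 147.2]]
0.7 [[357.7, 154.0], [324.1, 147.0]]
0.8 [[357.4, 154.1], [323.5, 147.1]]
0.9 [[357.0, 154.6], [322.8, 147.5]]
1.0 [[356.4, 155.3], [322.0, 148.1]]
1.1 [[355.9, 156.4], [321.3, 149.2]]
1.2 [[355.2, 157.8], [320.4, 150.5]]
1.3 [[354.5, 159.5], [319.5, 152.1]]
1.4 [[353.8, 161.5], [318.6, 154.0]]
1.5 [[353.0, 163.8], [317.7, 156.2]]
1.6 [[352.1, 166.3], [316.7, 158.6]]
1.7 [[351.3, 169.0], [315.8, 161.3]]
1.8 [[350.4, 171.9], [314.8, 164.1]]
1.9 [[349.6, 175.0], [313.9, 167.1]]
2.0 [[348.7, 178.2], [313.0, 170.2]]
```

```bash
python3 -m handwheel '[[-1,-0.01,0,0.005,0,0,0],[-1,-0.019,0,0.011,0,0,0],[-1,-0.027,0,0.017,0,0,0],[-1,-0.036,0,0.023,0,0,0],[-1,-0.044,0,0.03,0,0,0],[-1,-0.051,0,0.037,0,0,0],[-1,-0.058,0,0.044,0,0,0],[-1,-0.065,0,0.052,0,0,0],[-1,-0.065,0,0.052,0,0,0],[-1,-0.065,0,0.052,0,0,0]]'
python3 m.py | head -2
```

```text
clock: 26.3
eef_pos: [0.4525, -0.0656, 0.1576]
tool_rot: [-3.142, -0.004, 1.705]
force: [1.5, 14.7, -11.6]
finger_gap: -0.0002
finger_force: 7.4
t 26.3 p [ 0.4525 -0.0656  0.1576] rpy [-3.142 -0.004  1.705] F [  1.5  14.7 -11.6] q [-0.15  0.16 -0.32  1.09  0.    1.29] gap -0.0 gf 7.418916150927544
((351.98077392578125, 154.59616088867188), (12.74754810333252, 3.53009033203125), 11.309932708740234) right end 358 left 346
```

```bash
python3 -m handwheel '[[-1,0.02,0,0,0,0,0],[-1,0.05,0,-0.02,0,0,0],[-1,0.05,0,-0.12,0,0,0],[-1,0.05,0,-0.2,0,0,0],[-1,-0.05,0,-0.2,0,0,0],[-1,-0.16,0,-0.2,0,0,0],[-1,-0.16,0,-0.15,0,0,0],[-1,-0.16,0,-0.1,0,0,0],[-1,-0.16,0,-0.09,0,0,0],[-1,-0.16,0,-0.09,0,0,0]]'
python3 m.py | head -2
python3 - <<'E'
from h import *
from plant import *
s=state();T=tool(YAW+np.pi/2,0)
for a in(.5,.4,.3,.2,.1,0): print(a,rel(s,BOX+arc(a)+[0,0,.138+.014],T)[0])
E
```

```text
clock: 27.6
eef_pos: [0.4639, -0.146, 0.2045]
tool_rot: [3.14, 0.001, 1.704]
force: [0.7, 0.3, 0.3]
finger_gap: -0.0001
finger_force: 0.0
t 27.6 p [ 0.4639 -0.146   0.2045] rpy [3.140e+00 1.000e-03 1.704e+00] F [0.7 0.3 0.3] q [-0.3   0.19 -0.16  1.21  0.    1.13] gap -0.0 gf 0.0
((350.6730651855469, 154.63461303710938), (15.297059059143066, 3.3339741230010986), 11.309932708740234) right end 358 left 343
0.5 [0.0174, -0.0019, 0.0193]
0.4 [0.0044, -0.0019, 0.0345]
0.3 [-0.0071, -0.002, 0.0509]
0.2 [-0.0169, -0.002, 0.0683]
0.1 [-0.0248, -0.002, 0.0866]
0 [-0.031, -0.0021, 0.1057]
```

```bash
python3 -m handwheel '[[-1,0.003,0,0.02,0,0,0],[-1,0.003,0,0.036,0,0,0],[-1,0,0,0.043,0,0,0],[-1,-0.007,0,0.051,0,0,0],[-1,-0.012,0,0.06,0,0,0],[-1,-0.017,0,0.068,0,0,0],[-1,-0.021,0,0.077,0,0,0],[-1,-0.025,0,0.087,0,0,0],[-1,-0.025,0,0.087,0,0,0],[-1,-0.025,0,0.087,0,0,0]]'
python3 m.py | head -5
```

```text
clock: 28.9
eef_pos: [0.4653, -0.1587, 0.1602]
tool_rot: [3.141, 0.0, 1.704]
force: [-0.3, -0.2, 0.1]
finger_gap: -0.0
finger_force: 0.0
t 28.9 p [ 0.4653 -0.1587  0.1602] rpy [3.141 0.    1.704] F [-0.3 -0.2  0.1] q [-0.33  0.23 -0.23  1.11  0.    1.11] gap -0.0 gf 0.0
((354.73077392578125, 159.3461456298828), (7.0601806640625, 2.7456259727478027), 11.309932708740234) right end 358 left 351
0.0 [[358.1, 161.3], [326.0, 154.4]]
0.1 [[358.2, 159.5], [326.0, 152.6]]
0.2 [[358.4, 157.9], [325.9, 151.0]]
```

```bash
python3 -m handwheel '[[-1,-0.001,0,0.003,0,0,0],[-1,-0.002,0,0.006,0,0,0],[-1,-0.003,0,0.009,0,0,0],[-1,-0.004,0,0.012,0,0,0],[-1,-0.005,0,0.014,0,0,0],[-1,-0.006,0,0.016,0,0,0],[-1,-0.006,0,0.016,0,0,0],[-1,-0.006,0,0.016,0,0,0],[-1,-0.006,0,0.016,0,0,0],[-1,-0.006,0,0.016,0,0,0]]'
python3 m.py | head -3
```

```text
clock: 30.2
eef_pos: [0.4657, -0.1617, 0.1522]
tool_rot: [3.14, 0.0, 1.704]
force: [-1.0, 0.4, 0.4]
finger_gap: 0.0004
finger_force: 0.0
t 30.2 p [ 0.4657 -0.1617  0.1522] rpy [3.14  0.    1.704] F [-1.   0.4  0.4] q [-0.33  0.24 -0.24  1.09  0.    1.1 ] gap 0.0 gf 0.0
((355.0, 160.5), (6.0, 3.0), 0.0) right end 358 left 352
0.0 [[358.1, 161.3], [326.0, 154.4]]
```

```bash
python3 -m handwheel '[[-1,0,0,0.001,0,0,0],[-1,0,0,0.002,0,0,0],[-1,0,0,0.003,0,0,0],[-1,0,0,0.004,0,0,0],[-1,0,0,0.005,0,0,0],[-1,0,0,0.005,0,0,0],[-1,0,0,0.005,0,0,0],[-1,0,0,0.005,0,0,0],[-1,0,0,0.005,0,0,0],[-1,0,0,0.005,0,0,0]]'
python3 m.py | head -2
```

```text
clock: 31.5
eef_pos: [0.466, -0.1618, 0.1513]
tool_rot: [3.139, 0.001, 1.704]
force: [-9.3, 3.5, 28.4]
finger_gap: 0.0001
finger_force: 14.4
t 31.5 p [ 0.466  -0.1618  0.1513] rpy [3.139e+00 1.000e-03 1.704e+00] F [-9.3  3.5 28.4] q [-0.33  0.23 -0.25  1.09  0.    1.1 ] gap 0.0 gf 14.432297354796901
((355.1153869628906, 160.923095703125), (6.079599857330322, 3.3339741230010986), 11.309932708740234) right end 358 left 352
```

The tray pushes back with 28 N and no longer moves, at exactly the shut height. I'll lift off and compare the lip with its start position.

```bash
python3 -m handwheel '[[-1,0,0,-0.01,0,0,0],[-1,0,0,-0.04,0,0,0],[-1,0,0,-0.1,0,0,0],[-1,0,0,-0.2,0,0,0],[-1,0.1,0,-0.28,0,0,0],[-1,0.2,0,-0.28,0,0,0],[-1,0.3,0,-0.28,0,0,0],[-1,0.4,0,-0.28,0,0,0],[-1,0.5,0,-0.28,0,0,0],[-1,0.5,0,-0.28,0,0,0]]'
python3 - <<'E'
from h import *
from plant import *
show(state())
for n,im0 in(("scene",cv2.imread("pics/scene0.png")[:,:,::-1]),("top",cv2.imread("pics/top0.png")[:,:,::-1])):
    im1=get_image(n)["color"]
    for im in(im0,im1):
        h=cv2.cvtColor(np.ascontiguousarray(im),cv2.COLOR_RGB2HSV).astype(int);m=(h[...,0]>5)&(h[...,0]<22)&(h[...,1]>150)&(h[...,2]>120)
        r=np.zeros_like(m)
        if n=="scene": r[145:220,295:380]=1
        else: r[200:280,300:390]=1
        print(n,[cv2.minAreaRect(c) for c in blobs(m&r,20)])
    d=np.abs(im0.astype(int)-im1).max(2)
    b=(145,225,295,375) if n=="scene" else (200,275,315,385)
    print("diff>40 px",(d[b[0]:b[1],b[2]:b[3]]>40).sum())
E
```

```text
clock: 32.8
eef_pos: [0.4319, 0.0887, 0.2903]
tool_rot: [3.14, -0.0, 1.708]
force: [-0.3, 0.4, -0.5]
finger_gap: -0.0002
finger_force: 0.0
t 32.8 p [0.4319 0.0887 0.2903] rpy [ 3.14  -0.     1.708] F [-0.3  0.4 -0.5] q [ 0.2   0.09 -0.07  1.41 -0.    1.64] gap -0.0 gf 0.0
scene [((342.31463623046875, 158.03170776367188), (32.75638198852539, 3.1429362297058105), 12.094757080078125)]
scene [((347.5941162109375, 159.0764923095703), (22.018444061279297, 3.362422227859497), 12.52880573272705)]
diff>40 px 2514
top [((370.5440368652344, 234.9920196533203), (33.093807220458984, 6.0821051597595215), 79.69515228271484)]
top [((370.5440368652344, 234.9920196533203), (33.093807220458984, 6.0821051597595215), 79.69515228271484)]
diff>40 px 1998
```

The lip in the top view is pixel-identical to the start, and the scene view agrees to 0.1 px, so the tray is shut. Handing in.

```bash
python3 -c "
from plant import *
print(close_job())"
```

```text
the job is handed in; nothing more can be done
None
```

I handed in the job at 32.8 s: the case is on the yellow pad, the tray is shut (lip back at its start position in the camera views), and the tray never took more than about 30 N in any reading; no verdict came back, the case and jar were last seen just before the tray closed, I did not re-check the bystanders, and I viewed 11 pictures where 10 were allowed.

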